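Put a carving gouge away and lock the tool case

TASK

Lay the loose carving gouge in the empty cradle of the open tool case, cutting end towards the hinge, set down rather than dropped, and push the lid over so that it comes down without slamming. The lid will stop a little short of shut: feel for the lock by turning the red T-handled key to and fro until the lid drops fully home, then turn the key back so that its bar lies along the lid's lock-side edge, which locks it. Leave the other things on the bench where they are, and leave nothing in your grip.

Things in the scene. Friction and masses are not known exactly. Their poses are not given: they have to be found in the camera images.
- case: Teal sheet-steel tool case fixed to the bench, 300 mm (its x) by 250 mm (its y), 80 mm high, walls 5 mm, open at the top, turned up to 0.2 rad. Origin: centre of its underside on the bench, z up. The lid is hinged along its +y wall; the lock is on the -y side. Empty cradle at x = -85 mm; two gouges lie fixed at x = +66 and +112 mm.
- cradle (a point): Where the middle of the gouge belongs: case x = -85, y = 0 mm, 43 mm above the bench, gouge axis along the case's y. The cradle is two narrow wooden rests (below) with free space for fingers between them; case wall and keeper are 55 mm or more to either side. Axes as the case's.
- handle_rest (a point): Bottom of the notch for the gouge's handle, case y = -62 mm, 30 mm above the bench: rest 8 mm thick, notch 34 mm wide at the bottom, its sides rise 16 mm and splay outwards.
- shank_rest (a point): Bottom of the notch for the gouge's steel shank, case y = +60 mm, 39 mm above the bench: rest 8 mm thick, notch 22 mm wide at the bottom, its sides rise 14 mm and splay outwards.
- keeper_mouth (a point): Mouth of the black round keeper that stands in the case on the lock side (x = 0, y = -77 mm), 61 mm in diameter, top 68 mm above the bench. The key's three lugs go into its three-armed opening. How that opening is turned is not known (this point's axes are the case's).
- gouge: Carving gouge, 190 mm long, lying loose on the bench right of the case, 0.11 to 0.22 kg. Its x runs along it to the cutting end; origin on its axis at mid-length (13 mm above the bench as it lies). Pale handle 26 by 26 mm, rounded, from x = -95 to +11 mm; steel shank 12 mm wide, 8 mm thick to +71 mm, blade 17 to 20 mm wide to +95 mm. Balances at about x = -15 mm: hold it there.
- gouge_tip (a point): The cutting end of the gouge, on its axis. In the cradle it points to the case's +y side (the hinge).
- hinge (a point): Middle of the lid's hinge line, which runs along the case's x: case y = +125 mm, 80 mm above the bench. Axes as the case's.
- lid (a joint): Angle of the lid, rad: 0 fully shut, 1.57 upright, 1.95 its stop, leaning back; starts at 1.6 to 1.8. Friction holds it near upright. Pushed 0.5 rad or more past upright towards shut, it sinks by itself, damped, in about 2 to 4 s. It then rests at about 0.07 (front edge 18 mm high), lugs standing on the keeper, until the key finds its place and it drops to 0.
- lid_corner (a point): Point on the lid's outer face (its top face when shut), 240 mm from the hinge, 100 mm from the lid's middle towards the case's -x end, clear of the key: a good place to push, from the outer (+y) side. Lid: flat teal plate 307 by 257 by 6 mm, lip turned in 13 mm. Axes turn with the lid and are the case's when shut.
- key (a joint): Key angle, rad, counter-clockwise positive from above on the shut lid; stops at -0.96 and +0.96; starts within 0.15 of 0. At 0 the bar is parallel to the lock-side edge: locked. The lugs pass the keeper at a hidden angle (within about 0.1), between 0.7 and the stop, on one side or the other, sometimes both. Once the lid is down the key turns freely. Friction about 0.1 N m; it stays where left.
- key_bar (a point): Centre of the key's red bar, 80 long, 14 thick, 26 mm high; its x along the bar, z up the key's axis. Lid shut: at case x = 0, y = -77 mm, 131 mm above the bench, underside of the bar 32 mm above the lid (a 30 mm barrel rises 16 mm below it); 15 mm higher while ajar. Lid open: it sticks out on the outer side.
- lock (a point): Centre of the steel lock rosette on the lid's top face, 202 mm from the hinge. The lid drops here by its own weight (3 to 5 N) when the key is at its hidden angle, unless a firm grip on the key carries it: hold the bar loosely between the fingers (3 mm of play), or press lightly down while turning.
- mallet: Dark wooden carver's mallet standing on its head, 86 mm in diameter, 228 mm tall; bystander. Origin at its underside.
- stone: Grey honing stone in a dark wooden base, 200 by 66 by 30 mm, lying flat; bystander. Origin under its centre.
- rosette: Carved red-brown rosette, 100 mm in diameter, 26 mm high, lying flat; bystander. Origin under its centre.
- bottle: Small closed plastic bottle with a blue cap, 62 mm in diameter, 160 mm tall; bystander. Origin under its centre.
Not all that is in view belongs to the job. Of the things that look like the gouge, take the one that is farthest to the robot's left at the start.

How it is judged:
By the outcome, as a careful person would: the job done as asked, in the order asked, and still so for the second after the job is handed in, with the robot touching nothing.
It also fails if it takes over 72 s, if anything falls off the work surface, if the arm or the gripper's body presses on something with over 40 N, if the wrist force passes 120 N, or if a joint passes its speed limit or range.

ROBOT

A 7-joint arm with a two-finger parallel gripper is mounted at the origin on the work surface. World frame = base frame: x ahead of the robot, y to its left, z up, the work surface at z = 0. Lengths are in mm, angles in rad, forces in N, time in s.
With the tool pointing down it reaches from about 350 to 900 mm from the base axis. Payload 7.2 kg.
Tool frame: the origin (TCP) lies between the finger pads; the fingertips stand 22 mm ahead of it and the grasp point (between the pads) lies 3 mm ahead of it; z points along the fingers, y is the line along which they close (so a half turn about z gives the same grasp; the last joint's range is limited). The gripper opens to 85 mm and grips with 20 to 120 N. Pads are 22 mm wide; open, the fingers measure 114 mm over their backs; the gripper's body (76 mm by 85 mm) begins 54 mm behind the grasp point. The pads swing forward as they close: fully open they stand 13 mm farther back than shut.
Start: joints at [1.241, 0.411, -0.013, 1.596, 0.006, 1.134, -0.082], TCP at [161.75, -603.709, 253.297] pointing down, gripper open.
Joint ranges: [-2.95, 2.95], [-0.29, 1.99], [-1.47, 1.44], [0.14, 2.54], [-1.03, 4.17], [0.13, 1.85], [-2.86, 2.86]. Speed limits (rad/s): [2.39, 2.39, 3.01, 3.01, 3.14, 3.14, 3.14].

INTERFACE

Orientations are given as a unit quaternion [x, y, z, w].
In Python, from workcell import ctrl gives the robot as it stands. The module is installed in compiled form; this text tells all that it offers.
- The arm moves only by the tool servo_tool, never from a script. Its argument "motion" is a list of rows, each an object of numbers: "x", "y", "z": the shift along the world's x, y, z in mm; "spin": the turn about the world's z in rad. In form: [{"x": .., "y": .., "z": .., "spin": ..}, ...]. A call has 1 to 12 rows; each row shifts and turns the commanded pose from where the row before left it; what a row does not reach is not made up. A row lasts 1/10 s, in which the tool goes at most 50 mm and 8.59 degrees, less where a joint would pass 70% of its speed; a pose out of reach is approached as far as the arm can. A call with a gripper value outside its range is refused whole. "jaw" is the opening, from 0 (shut) to 1 (fully open), set as the call begins (left out, the last holds). The fingers move at their own pace and stop on an object; "grip_force" is the grip in N (left out, the last holds). Time passes only in rows, so rows that do not move let the fingers close. It gives the time, the measured TCP pose, the force, the opening and the grip force at its end, in the units of the state.
- ctrl.get_obs(): the state, without advancing time (a new reading comes with each control period).
- ctrl.capture(name): name is "side" or "top"; returns a dict with "pixels" (480x640x3 uint8, blue, green, red), "z_map" (480x640 float32, mm along the optical axis (not along the pixel's ray), 0 where there is no reading), "intrinsics" (3x3 intrinsics, pixels), "position" and "attitude" of the camera in the world. Camera axes: x right, y down, z forward; pixel columns grow to the right and rows downward; lengths in mm; the calibration is good to about 2 mm. A picture is of the moment at which its call begins.
- ctrl.job_done(): hands the job in; it is judged then, once.
Trained networks look in the newest picture that a camera, given by its name, has taken for a name from the list of things; names that differ only in an ending like _2 or _b are one class to them, and where a whole thing is asked for, a point or a joint stands for the part that bears it (a point fixed in the world has none). Each returns a list of dicts, best first, with "confidence" (0 to 1); they miss things now and then, are a little off and sometimes report something else, mostly with a low value. They report only what shows in the picture. A call takes as long as a camera call. They do not tell look-alikes from the thing itself.
- ctrl.spot_in(camera, label): "box" ([centre column, centre row, width, height] in pixels, round what is visible of it).
The state is a dict: "clock": time; "joint_pos": joint angles; "joint_vel": joint speeds; "joint_efforts": joint torques, N m; "eef_pos": TCP position; "orientation": TCP orientation; "wrist_force": force on the tool from outside, world axes, zero at the start; "wrist_torque": the same for the moment, N m; "width": finger opening in mm; "grip_force": force on a finger pad.
Only numpy, scipy, OpenCV 4.12 (cv2) and the standard library are available. Lean on these libraries where they do the work, as an engineer would, in place of code of your own. Each camera call takes 0.05 s, during which the arm holds its last target. There are 200 camera calls.

## Working session

There is one attempt and no reset: what is moved stays moved. The work goes in short steps, Python scripts to look and compute and a tool call to move; the robot and the scene stay as the last step left them, time stands still between calls to the robot, and variables do not carry over. Pictures are saved under pics/ and viewed, at most 10 in all, crops included, and the job is handed in when it is done.

Besides the shell and the picture viewer there is one more tool, called after "Emit:" by a JSON object that holds its "api" and its "payload", one argument or row to a line. servo_tool: Moves the arm, as the interface text tells. Its arguments: {"type":"object","properties":{"motion":{"type":"array","items":{"type":"object","properties":{"x":{"type":"number"},"y":{"type":"number"},"z":{"type":"number"},"spin":{"type":"number"}}}},"jaw":{"type":"number"},"grip_force":{"type":"number"}},"required":["motion"]}

```bash
mkdir -p pics; cat > h.py <<'E'
import numpy as np, cv2
from scipy.spatial.transform import Rotation as R
from workcell import ctrl
def cap(n):
    c=ctrl.capture(n); c['K']=np.array(c['intrinsics']); c['p']=np.array(c['position'],float)
    a=np.array(c['attitude'],float); c['R']=R.from_quat(a).as_matrix() if a.size==4 else a.reshape(3,3)
    c['pixels']=np.array(c['pixels']); c['z_map']=np.array(c['z_map']); return c
def cloud(c):
    v,u=np.mgrid[0:480,0:640]; z=c['z_map']; K=c['K']
    P=np.stack([(u-K[0,2])/K[0,0]*z,(v-K[1,2])/K[1,1]*z,z],-1)
    return P@c['R'].T+c['p']
def proj(c,P):
    q=(np.atleast_2d(P)-c['p'])@c['R']; q=q@c['K'].T; return q[:,:2]/q[:,2:]
E
python3 - <<'E'
from h import *
o=ctrl.get_obs(); print(o['clock'],o['eef_pos'],o['orientation'],o['width'])
for n in('top','side'):
    c=cap(n); cv2.imwrite(f'pics/{n}0.png',c['pixels']); P=cloud(c); print(n,c['p'],c['R'][:,2])
    np.savez(f'{n}0.npz',P=P,px=c['pixels'],K=c['K'],p=c['p'],R=c['R'],z_map=c['z_map'])
    for l in('gouge','case','key_bar','lid','keeper_mouth','mallet','stone','rosette','bottle'):
        for d in ctrl.spot_in(n,l):
            b=d['box']; u,v=int(min(max(b[0],0),639)),int(min(max(b[1],0),479)); print(n,l,round(d['confidence'],2),np.round(b),np.round(P[v,u]))
E
```

```text
0.0 [ 161.60901196 -603.26148842  252.43316713] [ 9.91441675e-01  1.30547753e-01 -1.65611686e-04 -8.13789960e-04] 85.73187404601323
top [475.0924539  -78.14731799 989.82710783] [ 0.10846442 -0.02729085 -0.99372566]
top gouge 0.88 [479. 363.  15.  90.] [ 307. -446.   28.]
top gouge 0.75 [412. 282.  79.  53.] [ 475. -308.   26.]
top case 0.74 [181. 212. 240. 220.] [630. 193.   9.]
top key_bar 0.77 [ 95. 203.  63.  51.] [591. 228. 336.]
top lid 0.71 [122. 206. 125. 204.] [595. 208. 286.]
top lid 0.17 [ 95. 203.  65.  50.] [591. 227. 335.]
top keeper_mouth 0.92 [180. 214. 242. 226.] [622. 194.  19.]
top mallet 0.84 [461. 187.  63.  48.] [ 661. -385.  128.]
top stone 0.59 [304. 135.  94.  44.] [796. -76.  31.]
top rosette 0.63 [181. 213. 242. 218.] [628. 194.   4.]
top rosette 0.61 [230. 136.  48.  42.] [795.  88.  29.]
top bottle 0.85 [380. 166.  36.  44.] [ 705. -228.  116.]
top bottle 0.61 [413. 283.  79.  55.] [ 473. -310.   27.]
top bottle 0.56 [178. 213. 241. 223.] [625. 194.  27.]
side [371.68269715 799.6934011  948.58514634] [ 0.14088848 -0.70949431 -0.69048407]
side gouge 0.78 [368. 210.  40.  52.] [ 479. -300.   20.]
side gouge 0.64 [439. 183.  72.  23.] [ 311. -436.   25.]
side case 0.88 [275. 322. 228. 157.] [567. 236. 213.]
side case 0.37 [368. 211.  38.  53.] [ 476. -297.   23.]
side key_bar 0.98 [243. 316.  50.  29.] [598. 284. 279.]
side lid 0.57 [258. 312. 190. 142.] [597. 230. 225.]
side keeper_mouth 0.88 [276. 322. 229. 159.] [566. 235. 212.]
side mallet 0.59 [298. 152.  29.  88.] [ 669. -376.  122.]
side stone 0.8 [229. 245.  35.  32.] [ 779. -107.   28.]
side stone 0.28 [276. 323. 231. 160.] [564. 237. 213.]
side rosette 0.95 [182. 319.  35.  38.] [813. 111.  14.]
side bottle 0.82 [266. 198.  29.  69.] [ 710. -211.   98.]
```

View pics/top0.png

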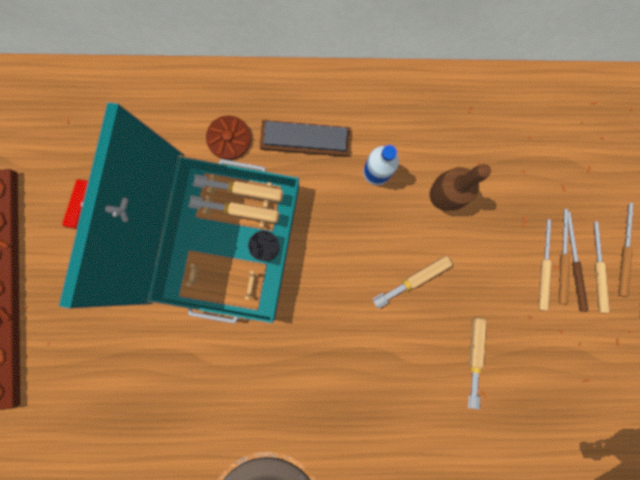

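View pics/side0.png

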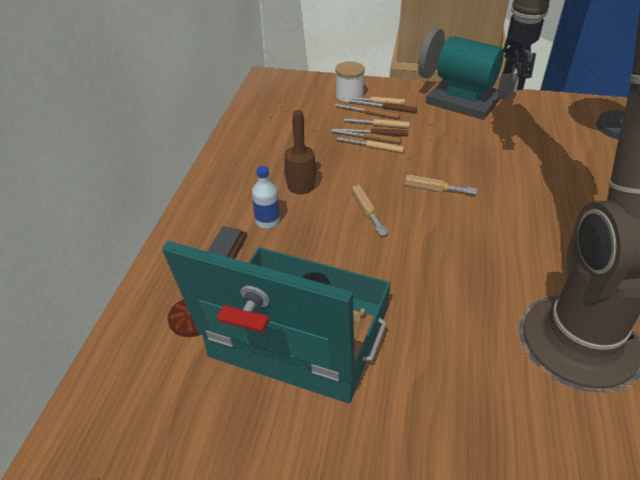

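Candidates: gouge A at top (412,282), gouge B at (479,363), and the background set at (545–630, 205–310). A has y≈-308 and is the farthest left, so I choose it. The lid is open to the image left and the empty cradle is at about (225,280).

```bash
python3 - <<'E'
from h import *
c=dict(np.load('top0.npz')); P=c['P']; px=c['px']
cv2.imwrite('pics/g0.png',cv2.resize(px[240:330,350:480],None,fx=5,fy=5))
m=np.zeros((480,640),bool); m[235:330,350:480]=1
g=P[m&(P[...,2]>10)&(P[...,2]<60)]
r=cv2.minAreaRect(g[:,:2].astype(np.float32)); print('gouge rect',r,len(g))
cen=g[:,:2].mean(0); w=np.linalg.svd(g[:,:2]-cen,full_matrices=False)[2][0]; 
if w[1]<0:w=-w
t=(g[:,:2]-cen)@w; print(cen,w,np.degrees(np.arctan2(w[1],w[0])),t.min(),t.max(),'mid',cen+w*(t.min()+t.max())/2)
hm=t<0; h=g[hm,:2]; 
for a in np.arange(-100,100,20):
    s=(t>a)&(t<a+20)
    if s.any(): print(a,s.sum(),np.round(cen+w*(a+10)),np.round(((g[s,:2]-cen)@[-w[1],w[0]]).mean(),1),np.round(g[s,2].max(),1))
hsv=cv2.cvtColor(px,cv2.COLOR_BGR2HSV); teal=(hsv[...,0]>80)&(hsv[...,0]<100)&(hsv[...,1]>120)
z=P[...,2]; mm=np.zeros((480,640),bool); mm[150:330,160:310]=1
rim=P[mm&teal&(z>74)&(z<86)]; print('rim',len(rim),cv2.minAreaRect(rim[:,:2].astype(np.float32)))
# side edges lines
s=dict(np.load('side0.npz')); Q=s['P']; hs=cv2.cvtColor(s['px'],cv2.COLOR_BGR2HSV); te=(hs[...,0]>80)&(hs[...,0]<100)&(hs[...,1]>120)
m2=np.zeros((480,640),bool); m2[245:390,165:360]=1
L=Q[te&m2&(Q[...,2]>100)]
# ransac plane
rng=np.random.default_rng(0); best=0
for _ in range(300):
    a=L[rng.choice(len(L),3,0)]; n=np.cross(a[1]-a[0],a[2]-a[0]); n/=np.linalg.norm(n)+1e-9
    k=abs((L-a[0])@n)<3
    if k.sum()>best: best=k.sum(); K=k
I=L[K]; ce=I.mean(0); n=np.linalg.svd(I-ce,full_matrices=False)[2][2]; n*=np.sign(n[1]); print('lid',n,ce,best,len(L),'zmax',I[:,2].max())
print('yaw from lid',np.arctan2(-n[0],n[1]),'angle',np.arccos(-n[2]) if 0 else np.arccos(n[2]))
red=((hs[...,0]<6)|(hs[...,0]>174))&(hs[...,1]>200)&m2; RP=Q[red&(Q[...,2]>150)]; print('red',RP.mean(0),RP.min(0),RP.max(0)); 
# dark keeper
dk=(px.max(-1)<45)&mm&(z>60)&(z<76); KP=P[dk]; print('keeper',len(KP),np.median(KP,0),KP.min(0),KP.max(0))
E
```

```text
gouge rect ((414.97100830078125, -347.44580078125), (170.17674255371094, 189.31288146972656), 29.47408676147461) 1001
[ 472.98160026 -329.76093691] [-0.07784418  0.99696554] 94.46465999277896 -117.01042711145044 106.7486498347319 mid [ 473.38101009 -334.87625606]
-80 40 [ 478. -400.] -40.8 30.7
-60 127 [ 477. -380.] -38.0 30.9
-40 124 [ 475. -360.] -29.0 31.0
-20 126 [ 474. -340.] -19.7 30.4
0 127 [ 472. -320.] -10.4 30.4
20 114 [ 471. -300.] -2.4 29.1
40 61 [ 469. -280.] 8.9 22.5
60 67 [ 468. -260.] 20.2 22.0
80 105 [ 466. -240.] 29.6 22.4
rim 1119 ((564.2451782226562, 83.99172973632812), (252.00198364257812, 296.4459533691406), 79.96726989746094)
lid [ 0.17416767  0.97786018 -0.11599607] [565.36425889 239.6470426  238.85718023] 8409 10241 zmax 336.0705688974065
yaw from lid -0.17626263697606256 angle 1.687054106702736
red [604.71670299 284.37580219 278.55788952] [564.78960069 270.35964006 270.92939677] [636.0171486  300.43924404 284.09992442]
keeper 11 [538.52122164  19.70491825  66.97423189] [527.97252537 -19.32216786  62.71033896] [561.03001349  34.31468563  71.43507331]
```

View pics/g0.png

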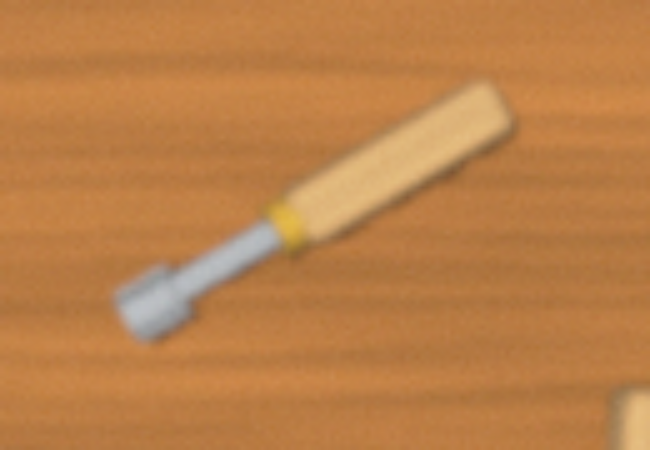

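The crop shows gouge A alone: handle upper right, blade lower left, yellow ferrule at its (285,225). The corner of B's handle got into my mask, so I'll refit without it and check the case pose by projecting the rests and keeper.

```bash
python3 - <<'E'
from h import *
c=dict(np.load('top0.npz')); P=c['P']; px=c['px']; z=P[...,2]
m=np.zeros((480,640),bool); m[235:312,350:480]=1
g=P[m&(z>10)&(z<60)]; print(cv2.minAreaRect(g[:,:2].astype(np.float32)),len(g))
w=np.linalg.svd(g[:,:2]-g[:,:2].mean(0),full_matrices=False)[2][0]; w*=np.sign(w[1])
cen=g[:,:2].mean(0); t=(g[:,:2]-cen)@w; mid=cen+w*(t.min()+t.max())/2
print('axis',w,np.arctan2(w[1],w[0]),t.min(),t.max(),'mid',mid)
h=g[t<0,:2]; wh=np.linalg.svd(h-h.mean(0),full_matrices=False)[2][0]; print('handle axis',wh, 'grasp pt',mid-15*w)
C=np.array([564.2,84.]);
for yaw in(-.175,):
    X=np.array([np.cos(yaw),np.sin(yaw)]);Y=np.array([-X[1],X[0]])
    pts=[[*(C+X*a+Y*b),h] for a,b,h in[(-85,-62,30),(-85,60,39),(0,-77,68),(-150,-125,80),(150,-125,80),(-150,120,80),(66,0,40)]]
    print(np.round(proj(c,pts),1),np.round(pts))
    im=px.copy()
    for q in proj(c,pts): cv2.circle(im,tuple(int(round(v*16)) for v in q),16,(255,0,255),-1,shift=4)
    cv2.imwrite('pics/case1.png',cv2.resize(im[145:335,145:315],None,fx=3.1,fy=3.1,interpolation=cv2.INTER_CUBIC))
# refine: deviations in case frame of rim long edges
E
```

```text
((477.3174743652344, -312.1728820800781), (26.53801918029785, 189.34994506835938), 29.848148345947266) 910
axis [-0.50116298  0.86535291] 2.0957385215461333 -87.28312190032433 102.08556109349185 mid [ 477.8419853  -311.84676277]
handle axis [-0.48972594  0.87187643] grasp pt [ 485.35943005 -324.82705647]
[[249.7 284.6]
 [191.7 274.5]
 [262.6 244.9]
 [271.7 322.8]
 [298.6 177.1]
 [150.  301.3]
 [233.9 209.2]] [[470.  38.  30.]
 [491. 158.  39.]
 [551.   8.  68.]
 [395. -13.  80.]
 [690. -65.  80.]
 [437. 228.  80.]
 [629.  73.  40.]]
```

View pics/case1.png

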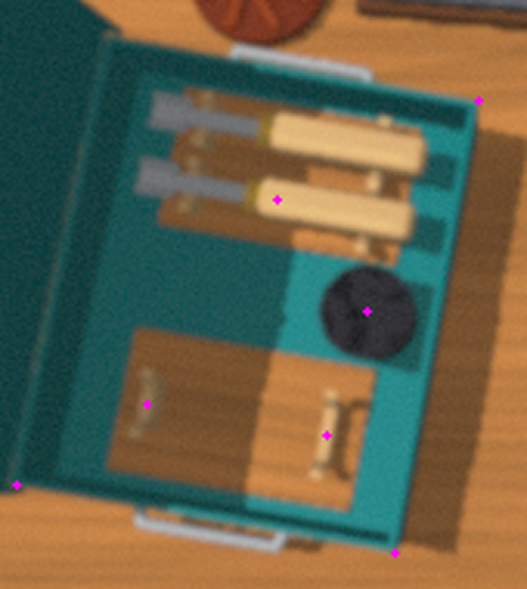

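Projected points fall on the rests, keeper and corners, so the case is at (564,84), yaw -0.175. Gouge: middle (477.5,-312), axis angle 2.097 rad, hold point (485,-325), and the tool needs a net spin of +1.836.

Emit:
{"api": "servo_tool", "payload": {
  "motion": [
    {"x": 27, "y": 23.2, "z": -8.5, "spin": 0.14},
    {"x": 27, "y": 23.2, "z": -8.5, "spin": 0.14},
    {"x": 27, "y": 23.2, "z": -8.5, "spin": 0.14},
    {"x": 27, "y": 23.2, "z": -8.5, "spin": 0.14},
    {"x": 27, "y": 23.2, "z": -8.5, "spin": 0.14},
    {"x": 27, "y": 23.2, "z": -8.5, "spin": 0.14},
    {"x": 27, "y": 23.2, "z": -8.5, "spin": 0.14},
    {"x": 27, "y": 23.2, "z": -8.5, "spin": 0.14},
    {"x": 27, "y": 23.2, "z": -8.5, "spin": 0.14},
    {"x": 27, "y": 23.2, "z": -8.5, "spin": 0.14},
    {"x": 27, "y": 23.2, "z": -8.5, "spin": 0.14},
    {"x": 26, "y": 23.2, "z": -8.5, "spin": 0.14}
  ],
  "jaw": 1
}}

```text
clock: 2.2
eef_pos: [485.9, -324.4, 151.2]
orientation: [0.562, 0.827, 0.0, 0.0]
wrist_force: [0.7, -0.7, 0.6]
width: 85.2
grip_force: 0.0
```

Emit:
{"api": "servo_tool", "payload": {
  "motion": [
    {"spin": 0.147, "x": -0.5, "z": -25},
    {"z": -30},
    {"z": -25},
    {"z": -20},
    {"z": -15},
    {"z": -10},
    {}
  ]
}}

```text
invalid input
```

Emit:
{"api": "servo_tool", "payload": {
  "motion": [
    {},
    {},
    {},
    {},
    {},
    {},
    {}
  ],
  "jaw": 0,
  "grip_force": 50
}}

```text
invalid input
```

Emit:
{"api": "servo_tool", "payload": {
  "motion": [
    {"x": -0.5, "y": 0, "z": -25, "spin": 0.147},
    {"x": 0, "y": 0, "z": -30, "spin": 0},
    {"x": 0, "y": 0, "z": -25, "spin": 0},
    {"x": 0, "y": 0, "z": -20, "spin": 0},
    {"x": 0, "y": 0, "z": -15, "spin": 0},
    {"x": 0, "y": 0, "z": -10, "spin": 0},
    {"x": 0, "y": 0, "z": 0, "spin": 0}
  ]
}}

```text
clock: 2.9
eef_pos: [483.8, -325.0, 25.3]
orientation: [0.502, 0.865, 0.0, -0.001]
wrist_force: [-0.7, 0.7, -0.0]
width: 85.3
grip_force: 0.0
```

Emit:
{"api": "servo_tool", "payload": {
  "motion": [
    {"x": 0, "y": 0, "z": 0, "spin": 0},
    {"x": 0, "y": 0, "z": 0, "spin": 0},
    {"x": 0, "y": 0, "z": 0, "spin": 0},
    {"x": 0, "y": 0, "z": 0, "spin": 0},
    {"x": 0, "y": 0, "z": 0, "spin": 0},
    {"x": 0, "y": 0, "z": 0, "spin": 0},
    {"x": 0, "y": 0, "z": 0, "spin": 0}
  ],
  "jaw": 0,
  "grip_force": 50
}}

```text
clock: 3.6
eef_pos: [484.7, -325.6, 27.1]
orientation: [0.502, 0.865, -0.0, 0.001]
wrist_force: [-0.9, -0.2, 6.0]
width: 25.3
grip_force: 50.8
```

Emit:
{"api": "servo_tool", "payload": {
  "motion": [
    {"x": 0, "y": 0, "z": 20, "spin": 0},
    {"x": 0, "y": 0, "z": 40, "spin": 0},
    {"x": 0, "y": 0, "z": 40, "spin": 0},
    {"x": 0, "y": 30, "z": 30, "spin": -0.05},
    {"x": 0, "y": 40, "z": 10, "spin": -0.1},
    {"x": 0, "y": 40, "z": 0, "spin": -0.1},
    {"x": 0, "y": 40, "z": 0, "spin": -0.1},
    {"x": 0, "y": 40, "z": 0, "spin": -0.1},
    {"x": 0, "y": 40, "z": 0, "spin": -0.1},
    {"x": 0, "y": 40, "z": 0, "spin": -0.1},
    {"x": 0, "y": 40, "z": 0, "spin": -0.044},
    {"x": -7, "y": 40, "z": 0, "spin": 0}
  ]
}}

```text
clock: 4.8
eef_pos: [477.4, 26.4, 166.4]
orientation: [0.767, 0.642, 0.0, 0.0]
wrist_force: [0.2, 0.4, -0.9]
width: 25.2
grip_force: 49.9
```

Emit:
{"api": "servo_tool", "payload": {
  "motion": [
    {"x": 0, "y": 35, "z": 0, "spin": 0},
    {"x": 0, "y": 20, "z": 0, "spin": 0},
    {"x": 0, "y": 0, "z": 0, "spin": 0},
    {"x": 0, "y": 0, "z": 0, "spin": 0}
  ]
}}

```text
clock: 5.2
eef_pos: [477.0, 79.5, 166.1]
orientation: [0.766, 0.643, -0.0, 0.0]
wrist_force: [-0.6, 0.1, -0.6]
width: 25.3
grip_force: 49.9
```

```bash
python3 - <<'E'
from h import *
o=ctrl.get_obs(); print(o['eef_pos'],o['orientation'],o['wrist_force'],o['joint_pos'])
c=cap('top'); P=cloud(c); e=np.array(o['eef_pos'])
hsv=cv2.cvtColor(c['pixels'],cv2.COLOR_BGR2HSV)
cv2.imwrite('pics/hold.png',cv2.resize(c['pixels'][140:340,100:320],None,fx=2.7,fy=2.7))
m=(P[...,2]>e[2]-45)&(P[...,2]<e[2]+8)&(np.hypot(P[...,0]-e[0],P[...,1]-e[1])<130)&(P[...,1]<195)
g=P[m]; print(len(g))
yaw=-.175; Y=np.array([-np.sin(yaw),np.cos(yaw)]);X=np.array([Y[1],-Y[0]])
d=g[:,:2]-e[:2]; a=d@Y; b=d@X; s=abs(b)<20
for k in range(-100,130,15):
    q=s&(a>k)&(a<k+15)
    if q.sum()>2: print(k,q.sum(),b[q].mean().round(1),g[q,2].mean().round(1),g[q,2].max().round(1))
print(a[s].min(),a[s].max())
E
```

```text
[476.97655448  79.49872917 166.11659699] [ 7.66178749e-01  6.42627415e-01 -3.57212932e-04  4.93518252e-05] [-0.64474919  0.13736794 -0.61860126] [ 0.17511144  0.32469958 -0.52819725  2.0008106   0.21245204  0.86971203
 -0.64334591]
509
-85 85 0.3 163.0 169.3
-70 118 0.2 164.8 169.1
-55 121 -0.0 164.8 168.7
-40 118 0.3 165.1 169.7
-25 66 0.7 164.7 169.4
-80.10173796885903 -9.948837928699641
```

View pics/hold.png

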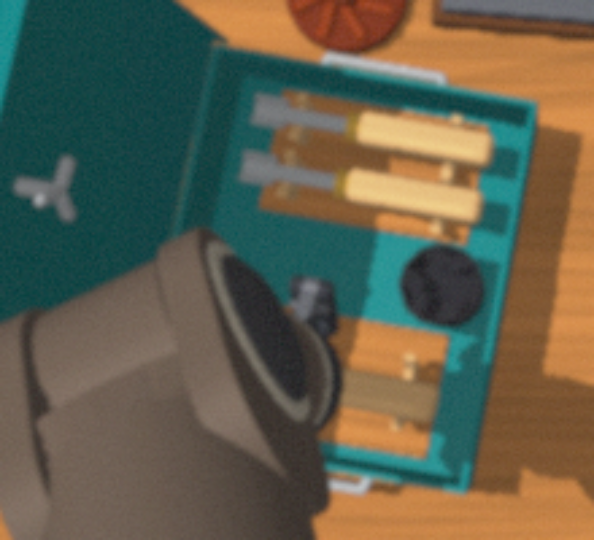

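The gouge is straight along the case's y, handle end 80 mm behind the TCP, as wanted. The forearm seems to pass over the lid's near corner, so I'll check that clearance before lowering.

```bash
python3 - <<'E'
from h import *
C=np.array([564.2,84.]);yaw=-.175; Y=np.array([-np.sin(yaw),np.cos(yaw)]);X=np.array([Y[1],-Y[0]])
for n in('side','top'):
    c=cap(n); P=cloud(c); hsv=cv2.cvtColor(c['pixels'],cv2.COLOR_BGR2HSV)
    if n=='side': cv2.imwrite('pics/side2.png',c['pixels'])
    d=P[...,:2]-C; x=d@X; y=d@Y; z=P[...,2]
    arm=(hsv[...,1]<110)&(z>170)&(y>60)&(c['z_map']>0)
    print(n,arm.sum())
    for lo in range(60,240,20):
        q=arm&(y>=lo)&(y<lo+20)&(x>-420)
        if q.sum()>5: print(lo,q.sum(),'x',x[q].min().round(),x[q].max().round(),'z',z[q].min().round(),z[q].max().round())
E
```

```text
side 1076
120 42 x -153.0 -152.0 z 173.0 254.0
140 373 x -153.0 155.0 z 170.0 337.0
160 579 x -47.0 154.0 z 259.0 335.0
180 61 x -7.0 40.0 z 273.0 284.0
200 21 x -37.0 40.0 z 262.0 275.0
top 829
120 273 x -152.0 153.0 z 172.0 306.0
140 338 x -153.0 154.0 z 196.0 338.0
160 177 x -152.0 153.0 z 331.0 338.0
180 41 x -39.0 40.0 z 278.0 286.0
```

View pics/side2.png

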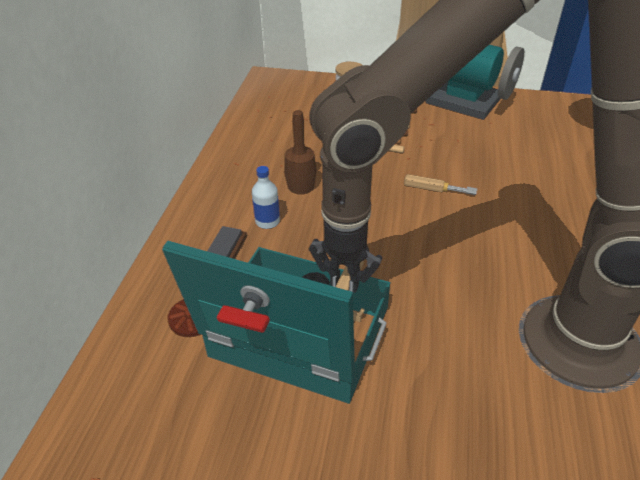

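The side view shows the arm well above and clear of the lid (wrist at (355,140), gripper at (345,260)). Lowering now.

Emit:
{"api": "servo_tool", "payload": {
  "motion": [
    {"x": 0.8, "y": 4.2, "z": -20, "spin": 0},
    {"x": 0, "y": 0, "z": -25, "spin": 0},
    {"x": 0, "y": 0, "z": -25, "spin": 0},
    {"x": 0, "y": 0, "z": -15, "spin": 0},
    {"x": 0, "y": 0, "z": -8, "spin": 0},
    {"x": 0, "y": 0, "z": -5, "spin": 0},
    {"x": 0, "y": 0, "z": -4, "spin": 0},
    {"x": 0, "y": 0, "z": 0, "spin": 0},
    {"x": 0, "y": 0, "z": 0, "spin": 0}
  ]
}}

```text
clock: 6.25
eef_pos: [478.4, 83.9, 64.8]
orientation: [0.767, 0.642, 0.0, 0.0]
wrist_force: [-0.3, -0.2, -1.3]
width: 25.1
grip_force: 49.9
```

Emit:
{"api": "servo_tool", "payload": {
  "motion": [
    {"x": -0.5, "y": 0, "z": -3, "spin": 0},
    {"x": 0, "y": 0, "z": -2, "spin": 0},
    {"x": 0, "y": 0, "z": -1, "spin": 0},
    {"x": 0, "y": 0, "z": 0, "spin": 0}
  ]
}}

```text
clock: 6.65
eef_pos: [477.4, 83.9, 58.2]
orientation: [0.766, 0.642, -0.0, -0.0]
wrist_force: [0.2, 0.2, -1.3]
width: 25.1
grip_force: 49.9
```

Emit:
{"api": "servo_tool", "payload": {
  "motion": [
    {"x": 0, "y": 0, "z": -1, "spin": 0},
    {"x": 0, "y": 0, "z": -0.5, "spin": 0},
    {"x": 0, "y": 0, "z": 0, "spin": 0}
  ]
}}

```text
clock: 6.95
eef_pos: [477.6, 83.9, 57.0]
orientation: [0.767, 0.642, 0.0, 0.0]
wrist_force: [-1.2, -0.1, 3.8]
width: 25.2
grip_force: 50.5
```

Emit:
{"api": "servo_tool", "payload": {
  "motion": [
    {"x": 0, "y": 0, "z": -0.5, "spin": 0},
    {"x": 0, "y": 0, "z": 0, "spin": 0}
  ]
}}

```text
clock: 7.15
eef_pos: [477.6, 83.9, 57.0]
orientation: [0.766, 0.642, 0.0, 0.0]
wrist_force: [-3.6, -0.7, 10.7]
width: 25.1
grip_force: 51.5
```

Emit:
{"api": "servo_tool", "payload": {
  "motion": [
    {"x": 0, "y": 0, "z": 0, "spin": 0},
    {"x": 0, "y": 0, "z": 0, "spin": 0},
    {"x": 0, "y": 0, "z": 0, "spin": 0},
    {"x": 0, "y": 0, "z": 0, "spin": 0}
  ],
  "jaw": 0.6,
  "grip_force": 20
}}

```text
clock: 7.55
eef_pos: [477.5, 83.9, 56.2]
orientation: [0.767, 0.642, -0.0, -0.0]
wrist_force: [-0.8, -0.4, -1.1]
width: 51.5
grip_force: 0.0
```

Emit:
{"api": "servo_tool", "payload": {
  "motion": [
    {"x": 0, "y": 0, "z": 10, "spin": 0},
    {"x": 0, "y": 0, "z": 25, "spin": 0},
    {"x": 0, "y": 0, "z": 40, "spin": 0},
    {"x": 0, "y": 0, "z": 50, "spin": 0},
    {"x": 0, "y": 0, "z": 50, "spin": 0},
    {"x": 0, "y": 0, "z": 50, "spin": 0},
    {"x": -20, "y": 0, "z": 45, "spin": 0},
    {"x": -30, "y": 0, "z": 30, "spin": 0},
    {"x": -30, "y": 0, "z": 20, "spin": 0}
  ]
}}

```text
clock: 8.45
eef_pos: [396.7, 84.6, 379.2]
orientation: [0.766, 0.643, 0.001, 0.001]
wrist_force: [-0.0, -1.1, 0.3]
width: 51.5
grip_force: 0.0
```

```bash
python3 - <<'E'
from h import *
o=ctrl.get_obs(); print(o['clock'],o['eef_pos'],o['orientation'],o['wrist_force'],o['joint_pos'])
c=cap('top'); cv2.imwrite('pics/laid.png',cv2.resize(c['pixels'][140:340,60:320],None,fx=2.7,fy=2.7))
P=cloud(c); C=np.array([564.2,84.]);yaw=-.175; Y=np.array([-np.sin(yaw),np.cos(yaw)]);X=np.array([Y[1],-Y[0]])
d=P[...,:2]-C; x=d@X; y=d@Y; z=P[...,2]
for k in range(-105,120,15):
    q=(abs(x+85)<25)&(y>k)&(y<k+15)&(z>36)&(z<70)
    if q.any(): print(k,q.sum(),x[q].mean().round(1),z[q].max().round(1))
E
```

```text
8.45 [396.72636155  84.6244341  379.18781622] [0.76625171 0.64253851 0.00140678 0.00078096] [-0.0041114  -1.13378589  0.32162286] [ 0.28298674 -0.0443703  -0.57629724  1.85339226 -0.0246015   1.32228142
 -0.46206633]
-105 35 -85.2 58.2
-90 96 -85.1 62.1
-75 110 -86.3 60.6
-60 95 -85.1 59.8
-45 97 -84.9 61.6
-30 96 -84.9 60.8
-15 89 -84.8 60.9
0 83 -85.1 59.9
15 49 -84.8 59.0
30 42 -84.8 51.0
45 98 -84.3 57.6
60 84 -84.3 55.2
75 85 -85.1 51.7
90 30 -84.3 51.2
105 126 -84.5 69.3
```

View pics/laid.png

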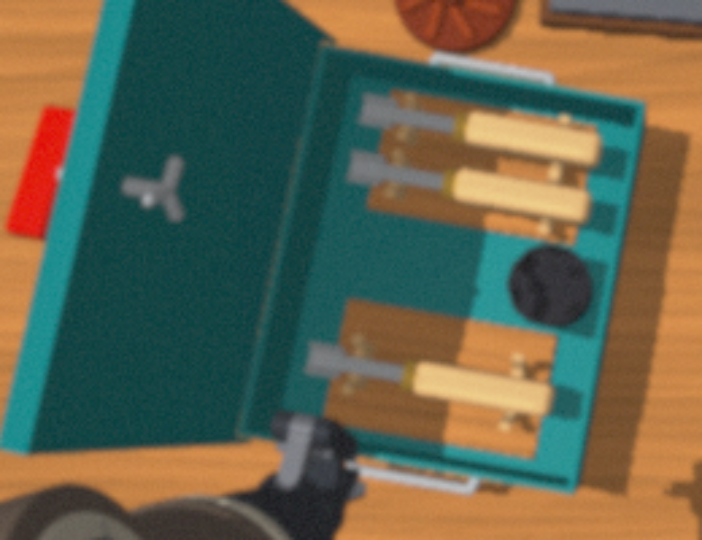

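The gouge lies in both rests at x≈-85, blade towards the hinge (crop: blade (330,358), handle end (545,395)), top at about 60 mm. Next I go over the lid, to behind its outer face at case x=-100.

Emit:
{"api": "servo_tool", "payload": {
  "motion": [
    {"x": 0, "y": 0, "z": 40, "spin": 0},
    {"x": 13, "y": 20, "z": 10, "spin": 0},
    {"x": 15, "y": 30, "z": 0, "spin": 0},
    {"x": 15, "y": 32, "z": 0, "spin": 0},
    {"x": 15, "y": 32, "z": 0, "spin": 0},
    {"x": 15, "y": 32, "z": 0, "spin": 0},
    {"x": 15, "y": 32, "z": 0, "spin": 0},
    {"x": 15, "y": 32, "z": 0, "spin": 0},
    {"x": 0, "y": 0, "z": 0, "spin": 0}
  ],
  "jaw": 0
}}

```text
clock: 9.4
eef_pos: [500.2, 297.8, 425.3]
orientation: [0.765, 0.644, -0.0, -0.002]
wrist_force: [0.8, -0.3, -0.3]
width: -0.0
grip_force: 0.0
```

Emit:
{"api": "servo_tool", "payload": {
  "motion": [
    {"x": 0, "y": -1, "z": -35, "spin": 0},
    {"x": 0, "y": 0, "z": -40, "spin": 0},
    {"x": 0, "y": 0, "z": -28, "spin": 0},
    {"x": -3.5, "y": -19.7, "z": 0, "spin": 0},
    {"x": -1.7, "y": -9.8, "z": 0, "spin": 0},
    {"x": -1.7, "y": -9.8, "z": 0, "spin": 0},
    {"x": -1.7, "y": -9.8, "z": 0, "spin": 0}
  ]
}}

```text
clock: 10.1
eef_pos: [491.7, 244.2, 324.6]
orientation: [0.766, 0.643, 0.001, -0.0]
wrist_force: [-1.3, 4.7, 1.3]
width: -0.1
grip_force: 1.7
```

Emit:
{"api": "servo_tool", "payload": {
  "motion": [
    {"x": -2.6, "y": -14.8, "z": 0, "spin": 0},
    {"x": -2.6, "y": -14.8, "z": 0, "spin": 0},
    {"x": -2.6, "y": -14.8, "z": 0, "spin": 0},
    {"x": -2.6, "y": -14.8, "z": -2, "spin": 0},
    {"x": -2.6, "y": -14.8, "z": -3, "spin": 0},
    {"x": -2.6, "y": -14.8, "z": -4, "spin": 0}
  ]
}}

```text
clock: 10.7
eef_pos: [476.6, 154.7, 315.2]
orientation: [0.766, 0.642, 0.001, 0.0]
wrist_force: [0.7, 3.6, -0.2]
width: -0.0
grip_force: 1.5
```

Emit:
{"api": "servo_tool", "payload": {
  "motion": [
    {"x": -2.6, "y": -14.8, "z": -6, "spin": 0},
    {"x": -2.6, "y": -14.8, "z": -7, "spin": 0},
    {"x": -2.6, "y": -14.8, "z": -8, "spin": 0},
    {"x": -1.8, "y": -9.8, "z": -6, "spin": 0},
    {"x": -1, "y": -6, "z": -4, "spin": 0}
  ]
}}

```text
clock: 11.2
eef_pos: [465.7, 93.2, 283.4]
orientation: [0.767, 0.642, -0.0, 0.001]
wrist_force: [-0.4, 0.2, 0.5]
width: -0.3
grip_force: 0.0
```

Emit:
{"api": "servo_tool", "payload": {
  "motion": [
    {"x": 0, "y": 5, "z": 20, "spin": 0},
    {"x": 0, "y": 5, "z": 40, "spin": 0},
    {"x": 0, "y": 0, "z": 30, "spin": 0.1},
    {"x": 0, "y": 0, "z": 0, "spin": 0.1},
    {"x": 0, "y": 0, "z": 0, "spin": 0.1},
    {"x": 0, "y": 0, "z": 0, "spin": 0}
  ]
}}

```text
clock: 11.8
eef_pos: [465.8, 104.6, 373.7]
orientation: [0.661, 0.75, 0.0, 0.0]
wrist_force: [-0.1, -0.1, 0.4]
width: -0.2
grip_force: 0.0
```

```bash
cat > lid.py <<'E'
from h import *
C=np.array([564.2,84.]);yaw=-.175; Y=np.array([-np.sin(yaw),np.cos(yaw)]);X=np.array([Y[1],-Y[0]])
def look(n='side'):
    o=ctrl.get_obs(); print(o['clock'],np.round(o['eef_pos'],1),np.round(o['joint_pos'],2))
    c=cap(n); P=cloud(c); hs=cv2.cvtColor(c['pixels'],cv2.COLOR_BGR2HSV); d=P[...,:2]-C; x=d@X;y=d@Y;z=P[...,2]
    te=(hs[...,0]>80)&(hs[...,0]<100)&(hs[...,1]>120)&(abs(x)<140)&(y>-135)&(y<170)&(z>76)
    if te.sum()>50:
        A=np.c_[y[te],np.ones(te.sum())]; zz=z[te]; k=np.ones(len(zz),bool)
        for _ in range(8):
            s=np.linalg.lstsq(A[k],zz[k],rcond=None)[0]; r=abs(A@s-zz); k=r<max(4,np.median(r)*1.5)
        print(n,'lid angle',-np.arctan(s[0]).round(3),'z at front',(s[0]*-120+s[1]).round(1),k.sum())
    red=((hs[...,0]<6)|(hs[...,0]>174))&(hs[...,1]>190)&(abs(x)<70)&(y>-140)&(y<150)&(z>100)
    if red.sum()>10:
        zt=np.percentile(z[red],95); t=red&(z>zt-6)
        p=np.c_[x[t],y[t]]; r=cv2.minAreaRect(p.astype(np.float32)); w=np.linalg.svd(p-p.mean(0),full_matrices=False)[2][0]; w*=np.sign(w[0])
        print(n,'bar n',t.sum(),'centre',np.round(p.mean(0),1),'top z',zt.round(1),'angle',np.arctan2(w[1],w[0]).round(3),'rect',np.round(r[0],1),np.round(r[1],1),round(r[2],1))
    return c
E
python3 -c "
from lid import *
look('side');look('top')"
```

```text
11.8 [465.8 104.6 373.7] [ 0.32  0.13 -0.71  1.72  0.08  1.33 -0.28]
side lid angle 0.657 z at front 279.4 15090
side bar n 29 centre [5.2 5.6] top z 257.8 angle 0.058 rect [0.7 4.8] [67.3  8.8] 1.5
11.85 [465.8 104.6 373.5] [ 0.32  0.13 -0.71  1.72  0.08  1.33 -0.28]
top lid angle 0.63 z at front 270.9 11125
top bar n 314 centre [-3.9 -4. ] top z 258.2 angle 0.098 rect [-0.8 -4.6] [74.2 15. ] 3.3
```

Emit:
{"api": "servo_tool", "payload": {
  "motion": [
    {"x": 8.5, "y": -9.6, "z": 0, "spin": 0.127},
    {"x": 8.5, "y": -9.6, "z": 0, "spin": 0.127},
    {"x": 8.5, "y": -9.6, "z": 0, "spin": 0.127},
    {"x": 8.5, "y": -9.6, "z": 0, "spin": 0.127},
    {"x": 8.5, "y": -9.6, "z": 0, "spin": 0.127},
    {"x": 8.5, "y": -9.6, "z": 0, "spin": 0.127},
    {"x": 8.5, "y": -9.6, "z": 0, "spin": 0.127},
    {"x": 8.5, "y": -9.6, "z": 0, "spin": 0.127},
    {"x": 8.5, "y": -9.6, "z": 0, "spin": 0.127},
    {"x": 8.5, "y": -9.6, "z": 0, "spin": 0.127},
    {"x": 0, "y": 0, "z": 0, "spin": 0},
    {"x": 0, "y": 0, "z": 0, "spin": 0}
  ],
  "jaw": 0.5
}}

```text
clock: 13.1
eef_pos: [550.5, 8.9, 372.9]
orientation: [0.091, 0.996, 0.0, -0.001]
wrist_force: [-0.9, 0.8, -0.4]
width: 42.9
grip_force: 0.0
```

Emit:
{"api": "servo_tool", "payload": {
  "motion": [
    {"x": 0, "y": 0, "z": 0, "spin": 0},
    {"x": 0, "y": 0, "z": 0, "spin": 0},
    {"x": 0, "y": 0, "z": 0, "spin": 0},
    {"x": 0, "y": 0, "z": 0, "spin": 0},
    {"x": 0, "y": 0, "z": 0, "spin": 0},
    {"x": 0, "y": 0, "z": 0, "spin": 0},
    {"x": 0, "y": 0, "z": 0, "spin": 0},
    {"x": 0, "y": 0, "z": 0, "spin": 0},
    {"x": 0, "y": 0, "z": 0, "spin": 0},
    {"x": 0, "y": 0, "z": 0, "spin": 0},
    {"x": 0, "y": 0, "z": 0, "spin": 0},
    {"x": 0, "y": 0, "z": 0, "spin": 0}
  ]
}}

```text
clock: 14.3
eef_pos: [550.7, 8.8, 373.3]
orientation: [0.088, 0.996, 0.0, -0.0]
wrist_force: [-0.7, 0.3, 0.3]
width: 43.0
grip_force: 0.0
```

```bash
python3 -c "
from lid import *
look('side');look('top')"
```

```text
14.3 [550.7   8.8 373.3] [ 0.52  0.3  -0.8   1.56  0.22  1.37  1.1 ]
side lid angle 0.064 z at front 103.0 12552
side bar n 66 centre [ -0.4 -69.3] top z 159.1 angle 0.09 rect [ -1.5 -69.1] [74.1 14.1] 7.0
14.35 [550.8   8.8 373.3] [ 0.52  0.3  -0.8   1.56  0.22  1.37  1.1 ]
top lid angle 0.073 z at front 104.9 2240
```

The lid rests ajar at 0.07 and the bar top is at 159 mm, angle about 0.09. Going down over the bar, then narrowing the jaw.

Emit:
{"api": "servo_tool", "payload": {
  "motion": [
    {"x": 0.8, "y": 3.3, "z": -40, "spin": 0.09},
    {"x": 0, "y": 0, "z": -45, "spin": 0},
    {"x": 0, "y": 0, "z": -45, "spin": 0},
    {"x": 0, "y": 0, "z": -40, "spin": 0},
    {"x": 0, "y": 0, "z": -25, "spin": 0},
    {"x": 0, "y": 0, "z": -20, "spin": 0},
    {"x": 0, "y": 0, "z": -10, "spin": 0},
    {"x": 0, "y": 0, "z": -5, "spin": 0},
    {"x": 0, "y": 0, "z": 0, "spin": 0}
  ]
}}

```text
clock: 15.3
eef_pos: [551.7, 12.1, 143.4]
orientation: [0.043, 0.999, 0.0, -0.0]
wrist_force: [0.3, 0.6, -0.7]
width: 42.4
grip_force: 0.0
```

Emit:
{"api": "servo_tool", "payload": {
  "motion": [
    {"x": 0, "y": 0, "z": 0, "spin": 0},
    {"x": 0, "y": 0, "z": 0, "spin": 0},
    {"x": 0, "y": 0, "z": 0, "spin": 0},
    {"x": 0, "y": 0, "z": 0, "spin": 0},
    {"x": 0, "y": 0, "z": 0, "spin": 0}
  ],
  "jaw": 0.21
}}

```text
clock: 15.8
eef_pos: [552.0, 11.1, 143.9]
orientation: [0.044, 0.999, -0.001, 0.001]
wrist_force: [1.0, -5.4, 4.7]
width: 18.0
grip_force: 2.9
```

Emit:
{"api": "servo_tool", "payload": {
  "motion": [
    {"x": -0.3, "y": -2, "z": 0, "spin": 0},
    {"x": 0, "y": 0, "z": 0, "spin": 0}
  ]
}}

```text
clock: 16.0
eef_pos: [551.1, 10.7, 143.2]
orientation: [0.043, 0.999, 0.001, -0.0]
wrist_force: [-0.1, -0.2, -0.2]
width: 18.1
grip_force: 0.3
```

Emit:
{"api": "servo_tool", "payload": {
  "motion": [
    {"x": 0, "y": 0, "z": 0, "spin": 0.08},
    {"x": 0, "y": 0, "z": 0, "spin": 0.08},
    {"x": 0, "y": 0, "z": 0, "spin": 0.08},
    {"x": 0, "y": 0, "z": 0, "spin": 0.08},
    {"x": 0, "y": 0, "z": 0, "spin": 0.08},
    {"x": 0, "y": 0, "z": 0, "spin": 0.08},
    {"x": 0, "y": 0, "z": 0, "spin": 0.08}
  ]
}}

```text
clock: 16.7
eef_pos: [550.4, 9.8, 142.7]
orientation: [-0.236, 0.972, 0.0, -0.001]
wrist_force: [-2.7, -2.7, -0.4]
width: 18.1
grip_force: 3.3
```

Emit:
{"api": "servo_tool", "payload": {
  "motion": [
    {"x": 0, "y": 0, "z": 0, "spin": 0.06},
    {"x": 0, "y": 0, "z": 0, "spin": 0.05},
    {"x": 0, "y": 0, "z": 0, "spin": 0.05},
    {"x": 0, "y": 0, "z": 0, "spin": 0.05},
    {"x": 0, "y": 0, "z": 0, "spin": 0.05},
    {"x": 0, "y": 0, "z": 0, "spin": 0}
  ]
}}

```text
clock: 17.3
eef_pos: [550.8, 9.5, 142.5]
orientation: [-0.359, 0.934, 0.0, -0.001]
wrist_force: [2.1, -4.0, -2.4]
width: 18.1
grip_force: 2.2
```

```bash
python3 -c "
from lid import *
look('side');print(ctrl.get_obs()['wrist_torque'])"
```

```text
17.3 [550.8   9.5 142.5] [ 0.57  0.58 -0.92  1.85  0.55  0.99  1.72]
side lid angle 0.059 z at front 101.7 12481
side bar n 29 centre [ 15.9 -55.3] top z 157.0 angle 0.874 rect [ 14.5 -54.8] [34.  11.1] 52.9
[-0.87838633 -0.31745051 -0.05834277]
```

Emit:
{"api": "servo_tool", "payload": {
  "motion": [
    {"x": 0, "y": 0, "z": 0, "spin": 0.04},
    {"x": 0, "y": 0, "z": 0, "spin": 0.04},
    {"x": 0, "y": 0, "z": 0, "spin": 0.04},
    {"x": 0, "y": 0, "z": 0, "spin": 0.04},
    {"x": 0, "y": 0, "z": 0, "spin": 0}
  ]
}}

```text
clock: 17.85
eef_pos: [551.4, 9.6, 143.1]
orientation: [-0.431, 0.902, -0.0, -0.0]
wrist_force: [2.6, -3.6, -3.6]
width: 18.2
grip_force: 2.4
```

```bash
python3 -c "
from lid import *
look('side');print(ctrl.get_obs()['wrist_torque'])"
```

```text
17.85 [551.4   9.6 143.1] [ 0.59  0.6  -0.95  1.85  0.58  1.    1.85]
side lid angle 0.055 z at front 100.7 12446
side bar n 29 centre [ 11.6 -55.3] top z 155.3 angle 0.899 rect [ 12.2 -54.9] [32.2 10.5] 56.4
[-0.89551085 -0.52669951 -0.03135667]
```

The wrist feels a downward pull of 3.6 N and the lid has sunk a little, so the pads are carrying it. I'll loosen and shift towards the pull.

Emit:
{"api": "servo_tool", "payload": {
  "motion": [
    {"x": 0.5, "y": -2, "z": 0, "spin": 0},
    {"x": 0, "y": 0, "z": 0, "spin": 0},
    {"x": 0, "y": 0, "z": 0, "spin": 0}
  ],
  "jaw": 0.24
}}

```text
clock: 18.2
eef_pos: [551.9, 8.7, 143.6]
orientation: [-0.432, 0.902, 0.0, 0.0]
wrist_force: [1.3, -1.0, -0.4]
width: 20.6
grip_force: 0.5
```

```bash
python3 -c "
from lid import *
look('side');print(ctrl.get_obs()['wrist_torque'])"
```

```text
18.2 [551.9   8.7 143.6] [ 0.59  0.6  -0.95  1.85  0.58  1.    1.86]
side lid angle -0.01 z at front 84.6 11831
side bar n 31 centre [ 11.5 -58.6] top z 144.3 angle 0.857 rect [ 11.6 -57.2] [29.2 12.3] 40.3
[-0.07740906 -0.19408894 -0.01685317]
```

The lid is home (angle ≈0, bar top 144 mm). Turning the key back now.

Emit:
{"api": "servo_tool", "payload": {
  "motion": [
    {"x": -1, "y": -0.5, "z": -3, "spin": -0.05},
    {"x": 0, "y": 0, "z": -2, "spin": -0.1},
    {"x": 0, "y": 0, "z": 0, "spin": -0.1},
    {"x": 0, "y": 0, "z": 0, "spin": -0.1},
    {"x": 0, "y": 0, "z": 0, "spin": -0.1},
    {"x": 0, "y": 0, "z": 0, "spin": -0.1},
    {"x": 0, "y": 0, "z": 0, "spin": -0.1},
    {"x": 0, "y": 0, "z": 0, "spin": -0.1},
    {"x": 0, "y": 0, "z": 0, "spin": -0.1},
    {"x": 0, "y": 0, "z": 0, "spin": -0.1},
    {"x": 0, "y": 0, "z": 0, "spin": -0.1},
    {"x": 0, "y": 0, "z": 0, "spin": -0.02}
  ],
  "jaw": 0.21
}}

```text
clock: 19.45
eef_pos: [551.6, 6.8, 138.8]
orientation: [0.09, 0.996, -0.001, 0.001]
wrist_force: [2.5, -4.0, 0.5]
width: 18.0
grip_force: 2.0
```

Emit:
{"api": "servo_tool", "payload": {
  "motion": [
    {"x": 0, "y": 0, "z": 0, "spin": 0},
    {"x": 0, "y": 0, "z": 0, "spin": 0},
    {"x": 0, "y": 0, "z": 0, "spin": 0},
    {"x": 0, "y": 0, "z": 0, "spin": 0}
  ],
  "jaw": 0.1,
  "grip_force": 20
}}

```text
clock: 19.85
eef_pos: [550.9, 6.2, 138.7]
orientation: [0.089, 0.996, -0.001, 0.0]
wrist_force: [1.1, -5.8, 2.5]
width: 13.6
grip_force: 21.0
```

Emit:
{"api": "servo_tool", "payload": {
  "motion": [
    {"x": 0, "y": 0, "z": 0, "spin": 0},
    {"x": 0, "y": 0, "z": 0, "spin": 0},
    {"x": 0, "y": 0, "z": 0, "spin": 0},
    {"x": 0, "y": 0, "z": 0, "spin": 0}
  ],
  "jaw": 0.5
}}

```text
clock: 20.25
eef_pos: [550.7, 8.1, 138.2]
orientation: [0.088, 0.996, 0.0, -0.0]
wrist_force: [-0.3, -0.2, -0.2]
width: 42.9
grip_force: 0.0
```

Emit:
{"api": "servo_tool", "payload": {
  "motion": [
    {"x": 0, "y": 0, "z": 20, "spin": 0},
    {"x": 0, "y": 0, "z": 40, "spin": 0},
    {"x": 0, "y": 0, "z": 50, "spin": 0},
    {"x": 0, "y": 0, "z": 50, "spin": 0},
    {"x": -20, "y": -20, "z": 40, "spin": 0},
    {"x": -40, "y": -30, "z": 0, "spin": 0},
    {"x": -40, "y": -30, "z": 0, "spin": 0},
    {"x": -40, "y": -30, "z": 0, "spin": 0},
    {"x": -20, "y": -20, "z": 0, "spin": 0},
    {"x": 0, "y": 0, "z": 0, "spin": 0}
  ]
}}

```text
clock: 21.25
eef_pos: [388.1, -125.2, 338.4]
orientation: [0.091, 0.996, -0.001, -0.0]
wrist_force: [0.9, 0.9, -0.8]
width: 42.4
grip_force: 0.0
```

```bash
python3 -c "
from lid import *
c=look('side');cv2.imwrite('pics/end_s.png',c['pixels']);c=look('top');cv2.imwrite('pics/end.png',c['pixels'])"
```

```text
21.25 [ 388.1 -125.2  338.4] [ 0.92 -0.   -0.71  1.91 -0.    1.23  1.6 ]
side lid angle -0.01 z at front 84.7 11829
side bar n 60 centre [ -0.5 -74.4] top z 144.2 angle -0.01 rect [ -1.4 -73.9] [14.9 72. ] 90.0
21.3 [ 389.8 -123.6  338.6] [ 0.92 -0.   -0.71  1.91 -0.    1.23  1.6 ]
top lid angle -0.012 z at front 86.6 15377
top bar n 215 centre [ -0.8 -78.5] top z 147.0 angle 0.003 rect [ -0.5 -78.3] [11.5 73.3] 89.5
```

View pics/end.png

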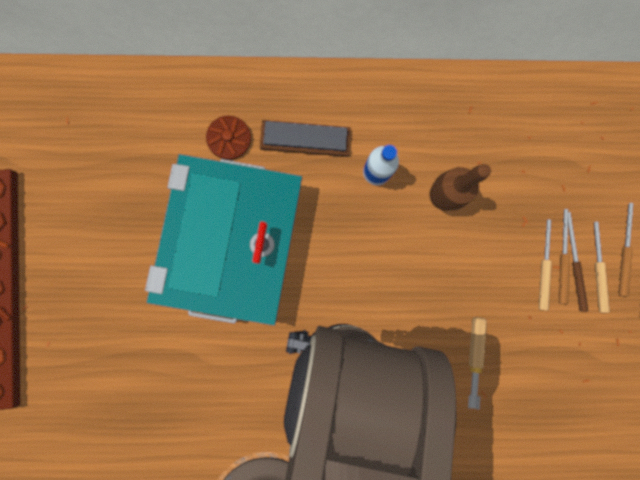

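The lid is shut, the bar at (260,243) lies along the lock-side edge, and the bystanders have not moved.

```bash
python3 -c "
from workcell import ctrl
print(ctrl.job_done())"
```

```text
the job is handed in; nothing more can be done
None
```

The gouge lies in the cradle with its cutting end towards the hinge. The lid is shut and the key locked (bar within about 0.01 rad of the lock-side edge). The other things are where they were, the gripper is empty, and I handed the job in at about 21 s.

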